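# Feel three cartridge bays for leftovers, then load the empty one

## Task

Two of the dock's three bays still have a leftover piece hidden under the black sliding floor. Feel all three bays first, gently pressing each floor down (for example with the new green-topped cartridge) until it comes to its firm stop, so that you know which are occupied; then press the new cartridge fully home, collar down on the deck, in the one empty bay and let go of it. Never press hard on the dock, and leave everything else on the bench where it is.

Things in the scene. Friction and masses are not known exactly. Their poses are not given: they have to be found in the camera images.
- cartridge: new cartridge, loose, upright on the bench, about 150 g, round about z. Steel barrel 30 mm diameter, bevelled foot, height 0 to 38 mm; white collar 40 mm diameter at 38 to 44 mm; green round grip 26 mm diameter at 44 to 88 mm. Origin: centre of its underside, z up. Fully home, the collar lies on the deck and the barrel is 38 mm deep in the well.
- dock: aluminium dock fixed to the bench, 80 x 210 x 50 mm, three round wells in a row along its y axis, 62 mm apart; a grey housing 44 mm high adjoins it on its +x side up to x = 111 mm. Origin: centre of the aluminium block's underside, z up; flat deck at z = 50 mm; turned about z. Pressing it with more than 30 N, by cartridge or fingers, counts as hard.
- bay_a (a point): centre of the mouth of the +y well, at the level of the dock's flat deck (50 mm above the bench). Well: round, 32 mm diameter with a 2 mm chamfer.
- bay_b (a point): centre of the mouth of the middle well, at the level of the dock's flat deck (50 mm above the bench). Well: round, 32 mm diameter with a 2 mm chamfer.
- bay_c (a point): centre of the mouth of the -y well, at the level of the dock's flat deck (50 mm above the bench). Well: round, 32 mm diameter with a 2 mm chamfer.
- floor_a (a joint): how far the black floor disc of the +y well is pushed down, m. At 0 (start) its top lies 8 mm below the deck; it slides straight down against about 5 N of drag and stays where left; its pad gives 1 mm per 5 N. In an empty well it goes down 29 mm or more; over a leftover it stops hard somewhere between 10 and 22 mm. All floors look alike.
- floor_b (a joint): how far the black floor disc of the middle well is pushed down, m. At 0 (start) its top lies 8 mm below the deck; it slides straight down against about 5 N of drag and stays where left; its pad gives 1 mm per 5 N. In an empty well it goes down 29 mm or more; over a leftover it stops hard somewhere between 10 and 22 mm. All floors look alike.
- floor_c (a joint): how far the black floor disc of the -y well is pushed down, m. At 0 (start) its top lies 8 mm below the deck; it slides straight down against about 5 N of drag and stays where left; its pad gives 1 mm per 5 N. In an empty well it goes down 29 mm or more; over a leftover it stops hard somewhere between 10 and 22 mm. All floors look alike.
- spent_cartridge: a used cartridge of the same shape and size, dark barrel, grey grip and black collar, standing upright behind. Origin at the centre of its underside. Bystander: leave it where it is.
- screwdriver: screwdriver lying on the bench at the left. Bystander: leave it where it is.
- multimeter: yellow and black hand multimeter, 85 x 180 x 50 mm, at the left. Origin at the centre of its underside. Bystander: leave it where it is.
- wash_bottle: white bottle with red cap, 64 mm diameter, 170 mm high, at the back. Bystander: leave it where it is.
- parts_tray: blue divided parts tray, 120 x 160 x 50 mm, at the right. Origin at the centre of its underside. Bystander: leave it where it is.
- weight: brass cylinder, 44 mm diameter, 40 mm high, at the right. Origin at the centre of its underside. Bystander: leave it where it is.
- pencil: orange pencil, 140 mm long, 8 mm thick, lying near the robot at the right. Bystander: leave it where it is.
There are look-alikes about, which are no part of the job. Of the things that look like the cartridge, take the one that is farthest to the robot's right at the start.

How it is judged:
By the outcome, as a careful person would: the job done as asked, in the order asked, and still so for the second after the job is handed in, with the robot touching nothing.
It also fails if it takes over 54 s, if anything falls off the work surface, if the arm or the gripper's body presses on something with over 40 N, if the wrist force passes 120 N, or if a joint passes its speed limit or range.

## Robot

A 6-joint arm with a two-finger parallel gripper is mounted at the origin on the work surface. World frame = base frame: x ahead of the robot, y to its left, z up, the work surface at z = 0. Lengths are in m, angles in rad, forces in N, time in s.
With the tool pointing down it reaches from about 0.35 to 0.875 m from the base axis. Payload 4.2 kg.
Tool frame: the origin (TCP) lies midway between the tips of the shut fingers; the grasp point (between the pads) lies 19 mm behind it; z points along the fingers, y is the line along which they close (so a half turn about z gives the same grasp; the last joint's range is limited). The gripper opens to 87 mm and grips with 3 to 60 N. Pads are 19 mm wide; open, the fingers measure 117 mm over their backs; the gripper's body (75 mm by 190 mm) begins 51 mm behind the grasp point.
Start: joints at [-0.894, 0.385, 0.008, 0, -1.194, -0.259], TCP at [0.254, -0.571, 0.223] pointing down, gripper open.
Joint ranges: [-3.14, 3.14], [-1.21, 2.06], [-1.07, 1.41], [-3.16, 2.05], [-2.99, -0.16], [-3.1, 3.1]. Speed limits (rad/s): [2.79, 2.79, 3.14, 3.14, 3.14, 3.14].

## Interface

Orientations are given as a unit quaternion [w, x, y, z].
In Python, from bench import r gives the robot as it stands.
- The arm moves only by the shell command python3 -m jog 'ROWS' [FORCE]. ROWS is JSON, one flat list of numbers, 7 for each row, row after row: the shift along the tool's x, y, z in units of 50 mm (1.0 is 50 mm), then the turn, a rotation vector about the tool's x, y, z in units of 8 degrees (1.0 is 8 degrees), then the opening, from 0 (shut) to 1 (fully open). A call has 1 to 10 rows; each row shifts and turns the commanded pose from where the row before left it, along the tool's axes as they then stand; what a row does not reach is not made up. A row lasts 1/10 s, in which the tool goes at most 50 mm and 8.59 degrees, less where a joint would pass 70% of its speed; a pose out of reach is approached as far as the arm can. A call is refused whole if a number of a shift passes 1 or a number of a turn 1, either way. A call with a gripper value outside its range is refused whole. The fingers move at their own pace and stop on an object; FORCE is the grip in N (left out, the last holds). Time passes only in rows, so rows that do not move let the fingers close. It gives the time, the measured TCP pose, the force, the opening and the grip force at its end, in the units of the state.
- r.read_state(): the state, without advancing time (a new reading comes with each control period).
- r.read_camera(name): name is "scene" or "top" or "wrist"; returns the picture (384x512x3 uint8, red, green, blue); there is no depth.
- r.camera_params(name): a dict with "K" (3x3 intrinsics, pixels), "extrinsics" (4x4, takes a point from world to camera coordinates). Camera axes: x right, y down, z forward; pixel columns grow to the right and rows downward; lengths in m; the calibration is good to about 2 mm. A picture is of the moment at which its call begins: read the wrist's pose just before it. camera_params takes no time and is no camera call; for the wrist camera it gives the pose at the moment of the call.
- r.finish_job(): hands the job in; it is judged then, once.
Trained networks look in the newest picture that a camera, given by its name, has taken for a name from the list of things; names that differ only in an ending like _2 or _b are one class to them, and where a whole thing is asked for, a point or a joint stands for the part that bears it (a point fixed in the world has none). Each returns a list of dicts, best first, with "conf" (0 to 1); they miss things now and then, are a little off and sometimes report something else, mostly with a low value. They report only what shows in the picture. A call takes as long as a camera call. They do not tell look-alikes from the thing itself.
- r.look_for(camera, target): "centre" ([column, row] in pixels, amid what is visible of it).
- r.silhouettes(camera, target): "region" (384x512 bool, what is visible of it) and "centre" ([column, row] in pixels, amid what is visible of it).
The state is a dict: "clock": time; "q": joint angles; "joint_velocities": joint speeds; "tau": joint torques, N m; "eef_pos": TCP position; "orientation": TCP orientation; "force": force on the tool from outside, world axes, zero at the start; "wrist_torque": the same for the moment, N m; "gripper_width": finger opening in m; "gripper_force": force on a finger pad.
Only numpy, scipy, OpenCV 4.12 (cv2) and the standard library are available. Lean on these libraries where they do the work, as an engineer would, in place of code of your own. Each camera call takes 0.05 s, during which the arm holds its last target. There are 200 camera calls.

## Working session

There is one attempt and no reset: what is moved stays moved. The work goes in short steps, Python scripts to look and compute and a shell command to move; the robot and the scene stay as the last step left them, time stands still between calls to the robot, and variables do not carry over. Pictures are saved under pics/ and viewed, at most 10 in all, crops included, and the job is handed in when it is done.

```bash
ls; mkdir -p pics; cat > h.py <<'E'
import numpy as np, cv2
from bench import r
def ray(c,px,P=None):
    P=P or r.camera_params(c);K=np.array(P["K"]);T=np.array(P["extrinsics"])
    d=T[:3,:3].T@np.linalg.inv(K)@[px[0],px[1],1]; o=-T[:3,:3].T@T[:3,3]
    return o,d/np.linalg.norm(d)
def atz(c,px,z,P=None):
    o,d=ray(c,px,P); return o+d*(z-o[2])/d[2]
def tri(rays):
    A=np.zeros((3,3));b=np.zeros(3)
    for o,d in rays:
        M=np.eye(3)-np.outer(d,d);A+=M;b+=M@o
    return np.linalg.solve(A,b)
def proj(c,p,P=None):
    P=P or r.camera_params(c);K=np.array(P["K"]);T=np.array(P["extrinsics"])
    q=K@(T[:3,:3]@p+T[:3,3]);return q[:2]/q[2]
E
python3 - <<'E'
from h import *
np.set_printoptions(precision=4,suppress=True)
for c in ["scene","top"]:
    cv2.imwrite(f"pics/{c}0.png",r.read_camera(c)[:,:,::-1])
    print(c,np.array(r.camera_params(c)["extrinsics"]))
    for t in ["cartridge","spent_cartridge","dock","bay_a"]:
        for k in r.look_for(c,t): print(t,np.round(k["centre"]),round(k["conf"],2),atz(c,k["centre"],0.05))
s=r.read_state();print(s)
E
```

```text
pics
scene [[-0.7865  0.6176 -0.0033  0.4379]
 [ 0.4113  0.5198 -0.7487 -0.1404]
 [-0.4607 -0.5902 -0.6629  1.7186]
 [ 0.      0.      0.      1.    ]]
cartridge [350. 248.] 0.83 [0.4709 0.2984 0.05  ]
cartridge [388. 277.] 0.78 [0.464  0.4244 0.05  ]
cartridge [328. 352.] 0.72 [0.7259 0.4774 0.05  ]
cartridge [431. 240.] 0.71 [0.277  0.4137 0.05  ]
spent_cartridge [245. 277.] 0.56 [0.7455 0.2018 0.05  ]
spent_cartridge [433. 284.] 0.56 [0.394  0.5063 0.05  ]
dock [248. 204.] 0.73 [ 0.5775 -0.0042  0.05  ]
bay_a [248. 205.] 0.83 [ 0.582  -0.0008  0.05  ]
bay_a [273. 203.] 0.16 [0.5206 0.0392 0.05  ]
top [[-0.0025 -1.      0.001  -0.0103]
 [-0.9847  0.0023 -0.1744  0.5413]
 [ 0.1744 -0.0014 -0.9847  1.3609]
 [ 0.      0.      0.      1.    ]]
cartridge [115. 217.] 0.73 [0.4467 0.4174 0.05  ]
cartridge [113. 278.] 0.7 [0.2647 0.4135 0.05  ]
cartridge [105. 136.] 0.56 [0.7057 0.4626 0.05  ]
cartridge [158. 215.] 0.42 [0.455  0.2849 0.05  ]
spent_cartridge [192. 128.] 0.51 [0.7304 0.1882 0.05  ]
spent_cartridge [410. 178.] 0.21 [ 0.5672 -0.4927  0.05  ]
dock [260. 181.] 0.67 [ 0.5604 -0.0261  0.05  ]
bay_a [258. 182.] 0.76 [ 0.5563 -0.0196  0.05  ]
{'clock': 0.5, 'q': array([-0.8944,  0.3847,  0.0078, -0.    , -1.194 , -0.2586]), 'joint_velocities': array([-0.0005, -0.0006,  0.0025, -0.0006, -0.0002,  0.0002]), 'tau': array([  0.0001, -39.0072,  18.7448,   4.2208,   0.015 ,  -0.0001]), 'eef_pos': array([ 0.2536, -0.5712,  0.2225]), 'orientation': array([-0.    , -0.2074,  0.9783,  0.0001]), 'force': array([ 0.0606,  0.4788, -0.1271]), 'wrist_torque': array([ 0.0549, -0.0279, -0.0031]), 'gripper_force': 0.0, 'gripper_width': 0.08712090864264686}
```

View pics/scene0.png

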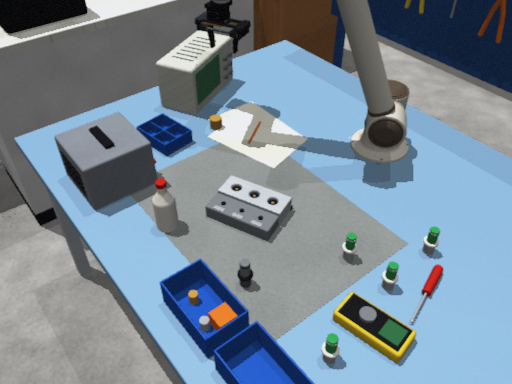

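View pics/top0.png

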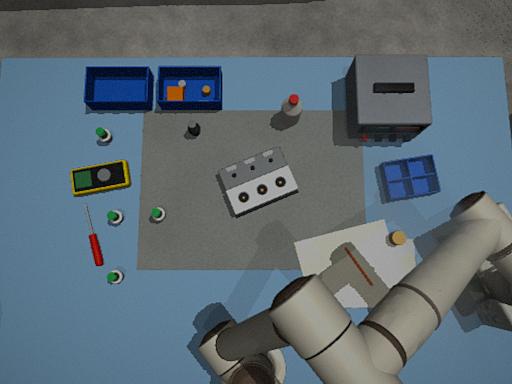

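The scene shows four green-topped look-alikes: in the top view at (158,215), (115,217), (113,278) and (105,136), with the grey spent one at (193,129). By the description I choose the one farthest right, (158,215) in top and (350,245) in scene. The dock wells are at about (244,197), (262,189) and (280,182) in top. Next is a close crop and a measurement.

```bash
python3 - <<'E'
from h import *
np.set_printoptions(precision=4,suppress=True)
t=cv2.imread("pics/top0.png");s=cv2.imread("pics/scene0.png")
def blob(im,x0,y0,x1,y1,f):
    c=im[y0:y1,x0:x1].astype(int);m=f(c).astype(np.uint8)
    n,l,st,ce=cv2.connectedComponentsWithStats(m)
    return [(tuple(np.round(ce[i]+[x0,y0],2)),st[i,2:].tolist()) for i in range(1,n) if st[i,4]>8]
green=lambda c:(c[...,1]>c[...,2]+40)&(c[...,1]>c[...,0]+30)
dark=lambda c:c.max(2)<60
white=lambda c:c.min(2)>150
gt=blob(t,145,200,175,230,green);gs=blob(s,335,228,365,262,green);print(gt,gs)
print("grip",tri([ray("top",gt[0][0]),ray("scene",gs[0][0])]))
print("collar",blob(t,145,200,175,230,white),blob(s,335,228,365,262,white))
wt=blob(t,225,170,300,210,dark);ws=blob(s,225,178,285,212,dark);print(wt,ws)
a=cv2.resize(t[160:225,140:305],None,fx=4,fy=4,interpolation=2)
b=cv2.resize(s[170:270,205:370],None,fx=4,fy=3,interpolation=2)
cv2.imwrite("pics/crop1.png",np.vstack([a,b]))
E
```

```text
[((np.float64(154.91), np.float64(211.66)), [9, 8, 56])] [((np.float64(351.42), np.float64(235.85)), [10, 9, 65]), ((np.float64(349.67), np.float64(245.19)), [9, 8, 48])]
grip [0.4601 0.2887 0.0827]
collar [((np.float64(160.62), np.float64(214.62)), [8, 12, 24])] [((np.float64(356.14), np.float64(228.93)), [7, 4, 14]), ((np.float64(363.1), np.float64(229.2)), [3, 4, 10]), ((np.float64(345.16), np.float64(247.37)), [10, 12, 49])]
[((np.float64(233.53), np.float64(174.87)), [4, 5, 15]), ((np.float64(279.93), np.float64(181.68)), [9, 10, 60]), ((np.float64(261.81), np.float64(189.18)), [9, 10, 57]), ((np.float64(274.34), np.float64(199.92)), [48, 20, 143]), ((np.float64(227.52), np.float64(202.0)), [8, 18, 48]), ((np.float64(243.05), np.float64(196.95)), [9, 9, 60])] [((np.float64(236.0), np.float64(187.26)), [8, 4, 19]), ((np.float64(254.22), np.float64(194.26)), [9, 4, 23]), ((np.float64(272.14), np.float64(200.77)), [9, 5, 22]), ((np.float64(241.5), np.float64(210.2)), [4, 3, 10])]
```

View pics/crop1.png

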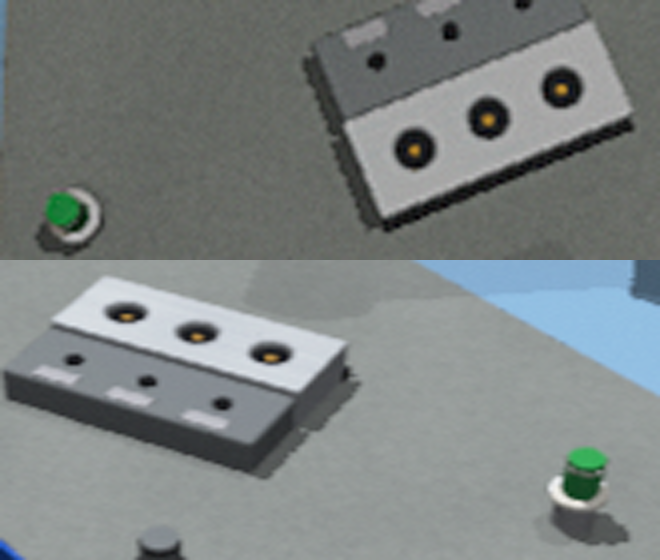

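The crop confirms an upright green-topped cartridge with a white collar, alone at top (155,212), and a dock with three empty-looking wells. Now I work out the positions and the first shift.

```bash
cat >> h.py <<'E'
from scipy.spatial.transform import Rotation as Ro
def R():
    q=r.read_state()["orientation"];return Ro.from_quat([q[1],q[2],q[3],q[0]]).as_matrix()
def rows(target):
    s=r.read_state();d=R().T@(np.array(target)-s["eef_pos"]);return d/0.05
E
python3 - <<'E'
from h import *
np.set_printoptions(precision=4,suppress=True)
for n,p,q in [("a",(243.05,196.95),(272.1,200.8)),("b",(261.8,189.2),(254.2,194.3)),("c",(279.9,181.7),(236,187.3))]:
    print(n,atz("top",p,.046),atz("scene",q,.046),tri([ray("top",p),ray("scene",q)]))
P=r.camera_params("wrist");T=np.array(P["extrinsics"]);o=-T[:3,:3].T@T[:3,3]
s=r.read_state();print("cam in tool",R().T@(o-s["eef_pos"]),"axis",R().T@T[2,:3],np.array(P["K"]))
print(rows([.55,-.02,.26]))
E
```

```text
a [0.5097 0.0256 0.046 ] [0.5131 0.0267 0.046 ] [0.5107 0.0251 0.0432]
b [ 0.5339 -0.0326  0.046 ] [ 0.5372 -0.0283  0.046 ] [ 0.5344 -0.0324  0.0416]
c [ 0.5575 -0.089   0.046 ] [ 0.5612 -0.0874  0.046 ] [ 0.5587 -0.0898  0.0427]
cam in tool [ 0.0694  0.0003 -0.1628] axis [-0.2528  0.0002  0.9675] [[337.7399   0.     255.5142]
 [  0.     337.7399 195.9165]
 [  0.       0.       1.    ]]
[-9.8909  7.6702 -0.7492]
```

```bash
python3 -m jog '[-0.4,0.3,0,0,0,0,1, -0.79,0.61,-0.07,0,0,0,1, -0.79,0.61,-0.07,0,0,0,1, -0.79,0.61,-0.07,0,0,0,1, -0.79,0.61,-0.07,0,0,0,1, -0.79,0.61,-0.07,0,0,0,1, -0.79,0.61,-0.07,0,0,0,1, -0.79,0.61,-0.07,0,0,0,1, -0.79,0.61,-0.07,0,0,0,1, -0.79,0.61,-0.07,0,0,0,1]' && python3 -m jog '[-0.79,0.61,-0.07,0,0,0,1, -0.79,0.61,-0.07,0,0,0,1, -0.5,0.4,0,0,0,0,1, -0.2,0.1,0,0,0,0,1, 0,0,0,0,0,0,1, 0,0,0,0,0,0,1]'; python3 - <<'E'
from h import *
np.set_printoptions(precision=4,suppress=True)
s=r.read_state();print(s["eef_pos"],s["orientation"],s["force"])
P=r.camera_params("wrist");im=r.read_camera("wrist");cv2.imwrite("pics/w1.png",im[:,:,::-1])
np.save("w1P.npy",P,allow_pickle=True)
for n,p in zip("abc",[[.511,.0255,.05],[.535,-.0324,.05],[.5587,-.0895,.05]]): print(n,proj("wrist",np.array(p),P))
g=cv2.medianBlur(cv2.cvtColor(im,cv2.COLOR_RGB2GRAY),3)
c=cv2.HoughCircles(g,cv2.HOUGH_GRADIENT,1,30,param1=120,param2=18,minRadius=10,maxRadius=24);print(c)
E
```

```text
clock: 1.5
eef_pos: [0.4798, -0.1525, 0.2547]
orientation: [0.001, -0.208, 0.978, -0.0]
force: [1.5, -0.4, 0.0]
gripper_width: 0.087
gripper_force: 0.0
clock: 2.1
eef_pos: [0.5479, -0.0304, 0.2608]
orientation: [-0.0, -0.207, 0.978, -0.0]
force: [-0.3, -0.5, 0.7]
gripper_width: 0.0872
gripper_force: 0.0
[ 0.5479 -0.0304  0.2608] [-0.0005 -0.2071  0.9783 -0.    ] [-0.2743 -0.5398  0.7007]
a [314.5135 161.986 ]
b [258.2865 160.6035]
c [202.7072 159.2631]
[[[260.5 160.5  13.8]
  [204.5 159.5  14.6]
  [315.5 160.5  13.2]]]
```

View pics/w1.png

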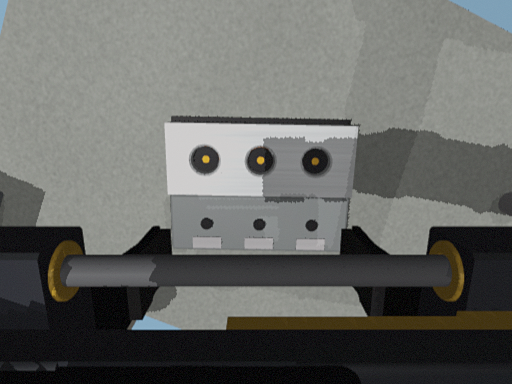

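The wrist view shows the three wells at (205,159), (261,160) and (315,161), within 2 px of where my estimates project. I'll refine with the brass dots and rims, then go to the cartridge.

```bash
cat > ell.py <<'E'
from h import *
def discs(im,P,guess,half=22):   # im BGR; rim ellipse centre (gradient-based dark mask) and brass dot
    out=[]
    for g in guess:
        x,y=np.round(g).astype(int);c=im[y-half:y+half,x-half:x+half].astype(float)
        gr=c.max(2);loc=gr<0.62*np.median(np.r_[gr[0],gr[-1],gr[:,0],gr[:,-1]])
        hsv=(c[...,2]-c[...,0]);br=np.clip(hsv-35,0,None);yy,xx=np.mgrid[:2*half,:2*half]
        m=(loc|(br>0)).astype(np.uint8);n,l,st,ce=cv2.connectedComponentsWithStats(m)
        i=l[half-4:half+4,half-4:half+4].max()
        cs,_=cv2.findContours((l==i).astype(np.uint8),0,1)
        k=max(cs,key=len);e=cv2.fitEllipse(cv2.convexHull(k))
        b=np.array([(br*xx).sum(),(br*yy).sum()])/max(br.sum(),1)
        out.append((np.array(e[0])+[x-half,y-half],e[1],b+[x-half,y-half]))
    return out
E
python3 - <<'E'
from ell import *
np.set_printoptions(precision=4,suppress=True)
P=np.load("w1P.npy",allow_pickle=True).item();im=cv2.imread("pics/w1.png")
for n,d in zip("abc",discs(im,P,[(315.5,160.5),(260.5,160.5),(204.5,159.5)])):
    print(n,d[0],np.array(d[1]),d[2],"rim@.05",atz("wrist",d[0],.05,P)[:2],"brass@.042",atz("wrist",d[2],.042,P)[:2])
t=cv2.imread("pics/top0.png")
for n,d in zip("abc",discs(t,0,[(243,197),(262,189),(280,182)],9)): print(n,d[2],atz("top",d[2],.042)[:2])
s=cv2.imread("pics/scene0.png")
for n,d in zip("abc",discs(s,0,[(272,202),(254,195),(236,188)],8)): print(n,d[2],atz("scene",d[2],.042)[:2])
print(rows([.46,.289,.24]))
E
```

```text
a [315.6109 161.4573] [27.4096 28.3836] [314.697 160.876] rim@.05 [0.51   0.0264] brass@.042 [0.5103 0.0269]
b [261.3249 161.1148] [29.9432 32.3546] [260.117  159.8071] rim@.05 [ 0.5342 -0.0291] brass@.042 [ 0.5344 -0.0303]
c [204.2714 159.552 ] [27.9402 29.2376] [205.4351 158.7868] rim@.05 [ 0.5583 -0.0878] brass@.042 [ 0.5585 -0.0875]
a [243.1718 197.1169] [0.5098 0.0253]
b [261.58   189.6055] [ 0.5333 -0.0319]
c [279.9368 181.8498] [ 0.5578 -0.0894]
a [272.1311 202.2378] [0.5143 0.0283]
b [253.8876 195.3258] [ 0.538  -0.0287]
c [236.1899 188.4304] [ 0.5613 -0.0865]
[-0.9813  6.5598  0.42  ]
```

```bash
python3 -m jog '[-0.07,0.45,0,0,0,0,1, -0.14,0.94,0.06,0,0,0,1, -0.14,0.94,0.06,0,0,0,1, -0.14,0.94,0.06,0,0,0,1, -0.14,0.94,0.06,0,0,0,1, -0.14,0.94,0.06,0,0,0,1, -0.14,0.94,0.06,0,0,0,1, -0.07,0.45,0.06,0,0,0,1, 0,0,0,0,0,0,1, 0,0,0,0,0,0,1]'; python3 - <<'E'
from ell import *
np.set_printoptions(precision=4,suppress=True)
s=r.read_state();print(s["eef_pos"],s["orientation"])
P=r.camera_params("wrist");im=r.read_camera("wrist");cv2.imwrite("pics/w2.png",im[:,:,::-1]);np.save("w2P.npy",P,allow_pickle=True)
print([ (k["centre"],k["conf"]) for k in r.look_for("wrist","cartridge")])
c=im.astype(int)
m=((c[...,1]>c[...,0]+40)&(c[...,1]>c[...,2]+30)).astype(np.uint8)
n,l,st,ce=cv2.connectedComponentsWithStats(m)
for i in range(1,n):
    if st[i,4]>30: print(ce[i],st[i],atz("wrist",ce[i],.088,P),atz("wrist",ce[i],.066,P))
for z in(0,.041,.088):print(proj("wrist",np.array([.46,.289,z]),P))
E
```

```text
clock: 3.15
eef_pos: [0.4607, 0.288, 0.2401]
orientation: [-0.0, -0.207, 0.978, -0.0]
force: [0.1, -0.4, -0.0]
gripper_width: 0.0873
gripper_force: 0.0
[0.4607 0.288  0.2401] [-0.0002 -0.2071  0.9783 -0.0002]
[([257.7, 175.9], 0.87), ([369.0, 214.9], 0.77), ([450.3, 47.8], 0.66)]
[474.6247  42.2727] [459  27  32  31 770] [0.2707 0.4104 0.088 ] [0.2618 0.4209 0.066 ]
[447.8015  50.326 ] [438  34  24  29 408] [0.2855 0.3928 0.088 ] [0.2777 0.402  0.066 ]
[256.4412 166.3529] [247 164  20   7  34] [0.4456 0.2825 0.088 ] [0.449  0.2841 0.066 ]
[257.2466 181.9569] [245 170  26  25 511] [0.459  0.2893 0.088 ] [0.4633 0.2914 0.066 ]
[366.5026 213.2591] [359 206  22  21 193] [0.4443 0.3996 0.088 ] [0.4476 0.4093 0.066 ]
[381.7077 226.6806] [369 215  26  24 479] [0.4504 0.42   0.088 ] [0.4541 0.4311 0.066 ]
[256.3076 167.1009]
[256.3841 173.4956]
[256.4948 182.7636]
```

View pics/w2.png

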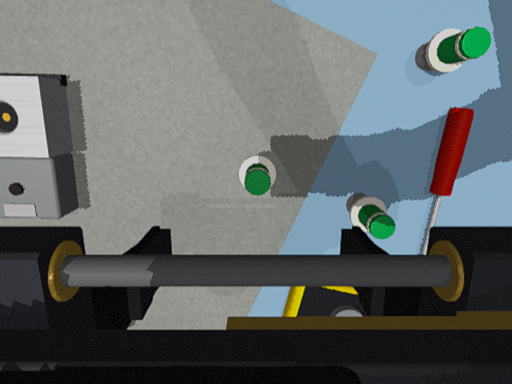

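```bash
python3 -m jog '[0,0.02,0.4,0,0,0,1, 0,0,0.8,0,0,0,1, 0,0,0.8,0,0,0,1, 0,0,0.8,0,0,0,1, 0,0,0.6,0,0,0,1, 0,0,0.3,0,0,0,1, 0,0,0.12,0,0,0,1, 0,0,0,0,0,0,1, 0,0,0,0,0,0,0.2, 0,0,0,0,0,0,0.2]' 25; python3 -m jog '[0,0,0,0,0,0,0.2, 0,0,0,0,0,0,0.1, 0,0,0,0,0,0,0.1, 0,0,0,0,0,0,0.1]' 35
```

```text
clock: 4.25
eef_pos: [0.461, 0.2904, 0.0504]
orientation: [0.001, -0.207, 0.978, 0.001]
force: [1.0, 0.1, -0.0]
gripper_width: 0.0781
gripper_force: 0.0
clock: 4.65
eef_pos: [0.4602, 0.2901, 0.0492]
orientation: [0.0, -0.207, 0.978, 0.0]
force: [-0.5, -0.5, 0.9]
gripper_width: 0.0468
gripper_force: 0.0
```

```bash
python3 -m jog '[0,0,0,0,0,0,0.1, 0,0,0,0,0,0,0.1, 0,0,0,0,0,0,0.1, 0,0,0,0,0,0,0.1, 0,0,0,0,0,0,0.1, 0,0,0,0,0,0,0.1]' 35
```

```text
clock: 5.25
eef_pos: [0.4601, 0.29, 0.049]
orientation: [-0.0, -0.207, 0.978, -0.0]
force: [0.4, 1.0, -1.7]
gripper_width: 0.0253
gripper_force: 35.0
```

```bash
python3 -m jog '[0,0,-0.3,0,0,0,0.1, 0,0,-0.6,0,0,0,0.1, 0,0,-0.7,0,0,0,0.1, 0,0,-0.3,0,0,0,0.1, 0,0,0,0,0,0,0.1]'; python3 - <<'E'
from h import *
print(r.read_state()["eef_pos"],rows([.511,.0267,.135]))
E
```

```text
clock: 5.75
eef_pos: [0.4612, 0.291, 0.1464]
orientation: [0.002, -0.207, 0.978, 0.002]
force: [0.4, 0.2, -1.8]
gripper_width: 0.0254
gripper_force: 35.0
[0.46119446 0.2910376  0.14638684] [ 1.23689438 -5.23637243  0.21057762]
```

```bash
python3 -m jog '[0.12,-0.45,0,0,0,0,0.1, 0.2,-0.86,0,0,0,0,0.1, 0.2,-0.86,0,0,0,0,0.1, 0.2,-0.86,0,0,0,0,0.1, 0.2,-0.86,0,0,0,0,0.1, 0.2,-0.86,0,0,0,0,0.1, 0.1,-0.45,0,0,0,0,0.1, 0,0,0.2,0,0,0,0.1, 0,0,0,0,0,0,0.1, 0,0,0,0,0,0,0.1]'; python3 - <<'E'
from h import *
np.set_printoptions(precision=4,suppress=True)
s=r.read_state();print(s["eef_pos"],s["orientation"],s["force"],rows([.511,.0267,.135]))
P=r.camera_params("wrist");im=r.read_camera("wrist")
t=r.read_camera("top");sc=r.read_camera("scene");cv2.imwrite("pics/t3.png",t[:,:,::-1]);cv2.imwrite("pics/s3.png",sc[:,:,::-1])
b=s["eef_pos"]-[0,0,.049]
print("bottom",proj("wrist",b,P),"collar",proj("wrist",b+[0,0,.041],P), "bay a",proj("wrist",np.array([.511,.0267,.05]),P))
a=im[60:300,120:420,::-1];q=proj("scene",b).astype(int)
k=sc[q[1]-60:q[1]+60,q[0]-75:q[0]+75,::-1]
cv2.imwrite("pics/c3.png",np.hstack([cv2.resize(a,(375,300)),cv2.resize(k,(375,300),interpolation=2)]));print("sc",q)
E
```

```text
clock: 6.75
eef_pos: [0.5091, 0.0281, 0.1328]
orientation: [-0.001, -0.208, 0.978, -0.0]
force: [0.0, 0.0, -2.2]
gripper_width: 0.0251
gripper_force: 35.0
[0.5091 0.0281 0.1328] [-0.0013 -0.2077  0.9782 -0.0001] [ 0.0297  0.0442 -2.1842] [-0.0225 -0.0404 -0.0439]
bottom [254.9893 216.803 ] collar [254.9137 240.2915] bay a [252.3596 204.372 ]
sc [273 191]
```

View pics/c3.png

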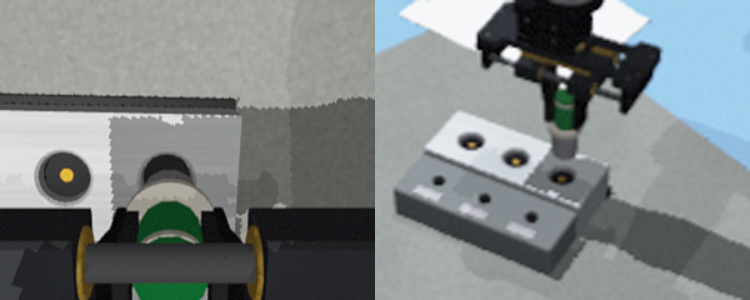

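```bash
python3 -m jog '[-0.02,-0.04,0.1,0,0,0,0.1, 0,0,0.25,0,0,0,0.1, 0,0,0.25,0,0,0,0.1, 0,0,0.08,0,0,0,0.1, 0,0,0.04,0,0,0,0.1, 0,0,0.04,0,0,0,0.1, 0,0,0,0,0,0,0.1]'
```

```text
clock: 7.6
eef_pos: [0.5119, 0.0263, 0.0962]
orientation: [0.0, -0.207, 0.978, 0.0]
force: [0.5, 1.0, -1.6]
gripper_width: 0.025
gripper_force: 35.0
```

```bash
python3 -m jog '[0,0,0.04,0,0,0,0.1, 0,0,0.04,0,0,0,0.1, 0,0,0,0,0,0,0.1]'; python3 -m jog '[0,0,0.04,0,0,0,0.1, 0,0,0.04,0,0,0,0.1, 0,0,0,0,0,0,0.1]'
```

```text
clock: 7.9
eef_pos: [0.5116, 0.0262, 0.0919]
orientation: [-0.0, -0.207, 0.978, 0.0]
force: [-0.3, -0.2, -1.4]
gripper_width: 0.0253
gripper_force: 35.0
clock: 8.2
eef_pos: [0.5119, 0.0262, 0.0884]
orientation: [0.0, -0.207, 0.978, -0.0]
force: [-1.0, -0.2, 2.4]
gripper_width: 0.0255
gripper_force: 35.0
```

```bash
python3 -m jog '[0,0,0.04,0,0,0,0.1, 0,0,0.04,0,0,0,0.1, 0,0,0.04,0,0,0,0.1, 0,0,0,0,0,0,0.1]'; python3 -m jog '[0,0,0.03,0,0,0,0.1, 0,0,0.03,0,0,0,0.1, 0,0,0,0,0,0,0.1]'
```

```text
clock: 8.6
eef_pos: [0.5119, 0.0262, 0.0819]
orientation: [0.0, -0.207, 0.978, -0.0]
force: [-0.6, 0.3, 2.2]
gripper_width: 0.0252
gripper_force: 35.0
clock: 8.9
eef_pos: [0.5118, 0.0262, 0.0788]
orientation: [0.0, -0.207, 0.978, -0.0]
force: [-0.2, -0.7, 2.7]
gripper_width: 0.0251
gripper_force: 35.0
```

```bash
python3 -m jog '[0,0,0.03,0,0,0,0.1, 0,0,0,0,0,0,0.1]'
```

```text
clock: 9.1
eef_pos: [0.5118, 0.0262, 0.0774]
orientation: [0.0, -0.207, 0.978, -0.0]
force: [-0.6, 0.4, 2.9]
gripper_width: 0.0252
gripper_force: 35.0
```

```bash
python3 -m jog '[0,0,0.03,0,0,0,0.1, 0,0,0.03,0,0,0,0.1, 0,0,0,0,0,0,0.1]'
```

```text
clock: 9.4
eef_pos: [0.5118, 0.0262, 0.0743]
orientation: [0.0, -0.207, 0.978, 0.0]
force: [-0.1, 0.3, 1.7]
gripper_width: 0.0247
gripper_force: 35.0
```

```bash
python3 -m jog '[0,0,0.03,0,0,0,0.1, 0,0,0,0,0,0,0.1]'
```

```text
clock: 9.6
eef_pos: [0.5118, 0.0262, 0.0729]
orientation: [0.0, -0.207, 0.978, 0.0]
force: [0.2, -0.9, 1.3]
gripper_width: 0.0253
gripper_force: 35.0
```

```bash
python3 -m jog '[0,0,0.03,0,0,0,0.1, 0,0,0.03,0,0,0,0.1, 0,0,0,0,0,0,0.1]'
```

```text
clock: 9.9
eef_pos: [0.5118, 0.0262, 0.0698]
orientation: [0.0, -0.207, 0.978, 0.0]
force: [0.2, -0.5, 3.2]
gripper_width: 0.0251
gripper_force: 35.0
```

```bash
python3 -m jog '[0,0,0.03,0,0,0,0.1, 0,0,0,0,0,0,0.1]'
```

```text
clock: 10.1
eef_pos: [0.5118, 0.0262, 0.0684]
orientation: [0.0, -0.207, 0.978, 0.0]
force: [0.9, -0.1, 2.2]
gripper_width: 0.0253
gripper_force: 35.0
```

```bash
python3 -m jog '[0,0,0.03,0,0,0,0.1, 0,0,0,0,0,0,0.1]'
```

```text
clock: 10.3
eef_pos: [0.5118, 0.0262, 0.0669]
orientation: [0.0, -0.207, 0.978, -0.0]
force: [1.1, -0.0, 2.8]
gripper_width: 0.0251
gripper_force: 35.0
```

```bash
python3 -m jog '[0,0,0.03,0,0,0,0.1, 0,0,0.03,0,0,0,0.1, 0,0,0,0,0,0,0.1]'
```

```text
clock: 10.6
eef_pos: [0.5117, 0.0262, 0.0638]
orientation: [0.0, -0.207, 0.978, 0.0]
force: [0.1, -0.1, 2.5]
gripper_width: 0.025
gripper_force: 35.0
```

```bash
python3 -m jog '[0,0,0.03,0,0,0,0.1, 0,0,0,0,0,0,0.1]'
```

```text
clock: 10.8
eef_pos: [0.5117, 0.0262, 0.0624]
orientation: [0.0, -0.207, 0.978, 0.0]
force: [1.1, 0.4, 2.8]
gripper_width: 0.0252
gripper_force: 35.0
```

```bash
python3 -m jog '[0,0,0.02,0,0,0,0.1, 0,0,0,0,0,0,0.1]'
```

```text
clock: 11.0
eef_pos: [0.5117, 0.0262, 0.0615]
orientation: [0.0, -0.207, 0.978, -0.0]
force: [-0.0, -0.2, 3.4]
gripper_width: 0.0251
gripper_force: 35.0
```

```bash
python3 -m jog '[0,0,0.02,0,0,0,0.1, 0,0,0,0,0,0,0.1]'
```

```text
clock: 11.2
eef_pos: [0.5118, 0.0262, 0.0609]
orientation: [0.0, -0.208, 0.978, -0.0]
force: [0.4, 0.5, 6.5]
gripper_width: 0.0251
gripper_force: 35.0
```

```bash
python3 -m jog '[0,0,0.01,0,0,0,0.1, 0,0,0,0,0,0,0.1]'; python3 -c "
from h import *
print(r.read_state()['eef_pos'],r.read_state()['force'])"
```

```text
clock: 11.4
eef_pos: [0.5118, 0.0262, 0.0609]
orientation: [0.0, -0.208, 0.978, -0.0]
force: [-1.3, 0.1, 8.3]
gripper_width: 0.0253
gripper_force: 35.0
[0.51181419 0.02620496 0.06087866] [-1.30221342  0.08498158  8.33775694]
```

```bash
python3 -m jog '[0,0,-0.1,0,0,0,0.1, 0,0,-0.35,0,0,0,0.1, 0,0,-0.4,0,0,0,0.1, 0,0,-0.25,0,0,0,0.1, 0,-0.3,0,0,0,0,0.1, 0.03,-0.6,0,0,0,0,0.1, 0,-0.34,0,0,0,0,0.1, 0,0,0,0,0,0,0.1, 0,0,0,0,0,0,0.1]'; python3 - <<'E'
from h import *
print(r.read_state()["eef_pos"],rows([.5356,-.031,.097]))
E
```

```text
clock: 12.3
eef_pos: [0.5341, -0.0313, 0.1138]
orientation: [-0.002, -0.207, 0.978, 0.0]
force: [0.4, -1.1, -1.5]
gripper_width: 0.0253
gripper_force: 35.0
[ 0.5341167  -0.0313283   0.11384881] [-0.03079431 -0.00644285  0.33687733]
```

```bash
python3 -m jog '[-0.01,0,0.15,0,0,0,0.1, 0,0,0.15,0,0,0,0.1, 0,0,0.06,0,0,0,0.1, 0,0,0.04,0,0,0,0.1, 0,0,0.04,0,0,0,0.1, 0,0,0,0,0,0,0.1]'
```

```text
clock: 12.9
eef_pos: [0.5358, -0.0308, 0.0928]
orientation: [-0.0, -0.207, 0.978, 0.0]
force: [0.4, 0.1, -2.0]
gripper_width: 0.0253
gripper_force: 35.0
```

```bash
python3 -m jog '[0,0,0.04,0,0,0,0.1, 0,0,0.04,0,0,0,0.1, 0,0,0,0,0,0,0.1]'
```

```text
clock: 13.2
eef_pos: [0.5361, -0.0308, 0.0894]
orientation: [0.0, -0.207, 0.978, -0.0]
force: [-1.2, 1.3, 1.5]
gripper_width: 0.0253
gripper_force: 35.0
```

```bash
python3 -m jog '[0,0,0.04,0,0,0,0.1, 0,0,0.04,0,0,0,0.1, 0,0,0.04,0,0,0,0.1, 0,0,0.03,0,0,0,0.1, 0,0,0,0,0,0,0.1]'
```

```text
clock: 13.7
eef_pos: [0.5361, -0.0308, 0.0814]
orientation: [0.0, -0.207, 0.978, 0.0]
force: [-1.0, 0.6, 2.8]
gripper_width: 0.0252
gripper_force: 35.0
```

```bash
python3 -m jog '[0,0,0.03,0,0,0,0.1, 0,0,0,0,0,0,0.1]'
```

```text
clock: 13.9
eef_pos: [0.5361, -0.0308, 0.0799]
orientation: [0.0, -0.207, 0.978, -0.0]
force: [-1.7, 1.3, 3.0]
gripper_width: 0.0248
gripper_force: 35.0
```

```bash
python3 -m jog '[0,0,0.03,0,0,0,0.1, 0,0,0,0,0,0,0.1]'
```

```text
clock: 14.1
eef_pos: [0.536, -0.0308, 0.0784]
orientation: [0.0, -0.207, 0.978, 0.0]
force: [-1.1, 0.9, 2.8]
gripper_width: 0.0251
gripper_force: 35.0
```

```bash
python3 -m jog '[0,0,0.03,0,0,0,0.1, 0,0,0,0,0,0,0.1]'
```

```text
clock: 14.3
eef_pos: [0.5361, -0.0308, 0.0772]
orientation: [0.0, -0.207, 0.978, -0.0]
force: [-1.0, 1.7, 4.5]
gripper_width: 0.0252
gripper_force: 35.0
```

```bash
python3 -m jog '[0,0,0.03,0,0,0,0.1, 0,0,0,0,0,0,0.1]'
```

```text
clock: 14.5
eef_pos: [0.5362, -0.0308, 0.0764]
orientation: [0.0, -0.208, 0.978, -0.0]
force: [-2.5, 1.4, 9.2]
gripper_width: 0.0254
gripper_force: 35.0
```

```bash
python3 -m jog '[0,0,0.02,0,0,0,0.1, 0,0,0,0,0,0,0.1]'
```

```text
clock: 14.7
eef_pos: [0.5362, -0.0308, 0.076]
orientation: [0.0, -0.208, 0.978, -0.0]
force: [-4.2, 2.7, 12.8]
gripper_width: 0.0254
gripper_force: 35.0
```

```bash
python3 -m jog '[0,0,-0.1,0,0,0,0.1, 0,0,-0.3,0,0,0,0.1, 0,0,-0.3,0,0,0,0.1, 0,0,-0.13,0,0,0,0.1, 0,-0.3,0,0,0,0,0.1, 0.02,-0.6,0,0,0,0,0.1, 0,-0.34,0,0,0,0,0.1, 0,0,0,0,0,0,0.1, 0,0,0,0,0,0,0.1, 0,0,0,0,0,0,0.1]'; python3 - <<'E'
from h import *
print(r.read_state()["eef_pos"],rows([.560,-.0882,.094]))
E
```

```text
clock: 15.7
eef_pos: [0.5595, -0.0879, 0.1153]
orientation: [-0.001, -0.207, 0.978, 0.0]
force: [-0.0, -0.5, -2.1]
gripper_width: 0.0251
gripper_force: 35.0
[ 0.55951825 -0.08788809  0.11526065] [-0.00684964 -0.00990264  0.42519734]
```

```bash
python3 -m jog '[0,0,0.15,0,0,0,0.1, 0,0,0.15,0,0,0,0.1, 0,0,0.06,0,0,0,0.1, 0,0,0.04,0,0,0,0.1, 0,0,0.04,0,0,0,0.1, 0,0,0,0,0,0,0.1]'
```

```text
clock: 16.3
eef_pos: [0.56, -0.0879, 0.0938]
orientation: [-0.0, -0.207, 0.978, 0.0]
force: [0.5, 0.2, -1.9]
gripper_width: 0.0253
gripper_force: 35.0
```

```bash
python3 -m jog '[0,0,0.04,0,0,0,0.1, 0,0,0.04,0,0,0,0.1, 0,0,0,0,0,0,0.1]'
```

```text
clock: 16.6
eef_pos: [0.5601, -0.0879, 0.0902]
orientation: [-0.0, -0.207, 0.978, -0.0]
force: [-0.8, 0.6, 0.8]
gripper_width: 0.0255
gripper_force: 35.0
```

```bash
python3 -m jog '[0,0,0.04,0,0,0,0.1, 0,0,0.04,0,0,0,0.1, 0,0,0.04,0,0,0,0.1, 0,0,0,0,0,0,0.1]'
```

```text
clock: 17.0
eef_pos: [0.5602, -0.0879, 0.0841]
orientation: [0.0, -0.207, 0.978, -0.0]
force: [-1.7, 1.4, 3.5]
gripper_width: 0.0255
gripper_force: 35.0
```

```bash
python3 -m jog '[0,0,0.03,0,0,0,0.1, 0,0,0.03,0,0,0,0.1, 0,0,0,0,0,0,0.1]'
```

```text
clock: 17.3
eef_pos: [0.5602, -0.0879, 0.081]
orientation: [0.0, -0.207, 0.978, -0.0]
force: [-2.2, 0.8, 3.9]
gripper_width: 0.0252
gripper_force: 35.0
```

```bash
python3 -m jog '[0,0,0.03,0,0,0,0.1, 0,0,0,0,0,0,0.1]'
```

```text
clock: 17.5
eef_pos: [0.5602, -0.0879, 0.0795]
orientation: [0.0, -0.207, 0.978, -0.0]
force: [-2.3, 1.6, 4.4]
gripper_width: 0.025
gripper_force: 35.0
```

```bash
python3 -m jog '[0,0,0.03,0,0,0,0.1, 0,0,0,0,0,0,0.1]'
```

```text
clock: 17.7
eef_pos: [0.5602, -0.0879, 0.0781]
orientation: [0.0, -0.207, 0.978, -0.0]
force: [-2.0, 1.9, 3.9]
gripper_width: 0.0252
gripper_force: 35.0
```

```bash
python3 -m jog '[0,0,0.03,0,0,0,0.1, 0,0,0,0,0,0,0.1]'
```

```text
clock: 17.9
eef_pos: [0.5602, -0.0879, 0.0766]
orientation: [0.0, -0.207, 0.978, 0.0]
force: [-2.3, 2.2, 4.3]
gripper_width: 0.0251
gripper_force: 35.0
```

```bash
python3 -m jog '[0,0.01,0.03,0,0,0,0.1, 0,0,0,0,0,0,0.1]'
```

```text
clock: 18.1
eef_pos: [0.5602, -0.0878, 0.0751]
orientation: [0.0, -0.207, 0.978, -0.0]
force: [-1.6, -1.0, 4.6]
gripper_width: 0.0251
gripper_force: 35.0
```

```bash
python3 -m jog '[0,0,0.03,0,0,0,0.1, 0,0,0,0,0,0,0.1]'
```

```text
clock: 18.3
eef_pos: [0.5602, -0.0878, 0.0735]
orientation: [0.0, -0.207, 0.978, -0.0]
force: [-1.4, -0.7, 3.6]
gripper_width: 0.0254
gripper_force: 35.0
```

```bash
python3 -m jog '[0,0,0.03,0,0,0,0.1, 0,0,0,0,0,0,0.1]'
```

```text
clock: 18.5
eef_pos: [0.5601, -0.0877, 0.0719]
orientation: [0.0, -0.207, 0.978, -0.0]
force: [-2.0, -1.7, 3.7]
gripper_width: 0.0254
gripper_force: 35.0
```

```bash
python3 -m jog '[0,0,0.03,0,0,0,0.1, 0,0,0,0,0,0,0.1]'
```

```text
clock: 18.7
eef_pos: [0.5602, -0.0877, 0.0705]
orientation: [0.0, -0.207, 0.978, -0.0]
force: [-1.5, -2.5, 4.2]
gripper_width: 0.0251
gripper_force: 35.0
```

```bash
python3 -m jog '[0,-0.005,0.03,0,0,0,0.1, 0,0,0,0,0,0,0.1]'
```

```text
clock: 18.9
eef_pos: [0.5602, -0.0878, 0.0696]
orientation: [0.0, -0.207, 0.978, -0.0]
force: [-2.7, -0.5, 7.9]
gripper_width: 0.025
gripper_force: 35.0
```

```bash
python3 -m jog '[0,0,0.02,0,0,0,0.1, 0,0,0,0,0,0,0.1]'
```

```text
clock: 19.1
eef_pos: [0.5603, -0.0877, 0.0693]
orientation: [0.0, -0.208, 0.978, -0.0]
force: [-3.8, -0.0, 11.0]
gripper_width: 0.0254
gripper_force: 35.0
```

```bash
python3 -m jog '[0,0,0.02,0,0,0,0.1, 0,0,0,0,0,0,0.1]'
```

```text
clock: 19.3
eef_pos: [0.5603, -0.0877, 0.0688]
orientation: [0.0, -0.208, 0.978, -0.0]
force: [-4.6, 0.7, 13.1]
gripper_width: 0.0252
gripper_force: 35.0
```

Bay b stops at about 14 mm and bay c at about 21 mm, while bay a went the full way, so a is the empty one. Returning to a.

```bash
python3 -m jog '[0,0,-0.15,0,0,0,0.1, 0,0,-0.35,0,0,0,0.1, 0,0,-0.35,0,0,0,0.1, 0,0,-0.15,0,0,0,0.1, 0,0.4,0,0,0,0,0.1, -0.02,0.8,0,0,0,0,0.1, -0.02,0.8,0,0,0,0,0.1, 0,0.48,0,0,0,0,0.1, 0,0,0,0,0,0,0.1, 0,0,0,0,0,0,0.1]'; python3 -m jog '[0,0,0,0,0,0,0.1]'; python3 - <<'E'
from h import *
print(r.read_state()["eef_pos"],rows([.5118,.0262,.0609]))
E
```

```text
clock: 20.3
eef_pos: [0.5113, 0.0269, 0.1164]
orientation: [-0.0, -0.208, 0.978, 0.0]
force: [0.2, -0.0, -1.8]
gripper_width: 0.0251
gripper_force: 35.0
clock: 20.4
eef_pos: [0.5117, 0.0261, 0.1165]
orientation: [-0.0, -0.207, 0.978, 0.0]
force: [-0.1, -0.0, -2.0]
gripper_width: 0.0251
gripper_force: 35.0
[0.51169366 0.02606434 0.11652027] [-0.00360401  0.00142137  1.11240408]
```

```bash
python3 -m jog '[0,0,0.15,0,0,0,0.1, 0,0,0.15,0,0,0,0.1, 0,0,0.05,0,0,0,0.1, 0,0,0.05,0,0,0,0.1, 0,0,0.08,0,0,0,0.1, 0,0,0,0,0,0,0.1]'
```

```text
clock: 21.0
eef_pos: [0.5112, 0.0263, 0.0925]
orientation: [-0.001, -0.207, 0.978, -0.0]
force: [0.2, 0.4, -1.3]
gripper_width: 0.0254
gripper_force: 35.0
```

```bash
python3 -m jog '[0,0,0.1,0,0,0,0.1, 0,0,0.1,0,0,0,0.1, 0,0,0.1,0,0,0,0.1, 0,0,0.1,0,0,0,0.1, 0,0,0.06,0,0,0,0.1, 0,0,0.04,0,0,0,0.1, 0,0,0,0,0,0,0.1]'
```

```text
clock: 21.7
eef_pos: [0.5114, 0.0264, 0.0677]
orientation: [-0.0, -0.207, 0.978, -0.0]
force: [0.4, 0.1, -1.6]
gripper_width: 0.0254
gripper_force: 35.0
```

```bash
python3 -m jog '[0,0,0.04,0,0,0,0.1, 0,0,0.04,0,0,0,0.1, 0,0,0.03,0,0,0,0.1, 0,0,0,0,0,0,0.1, 0,0,0,0,0,0,0.1]'
```

```text
clock: 22.2
eef_pos: [0.5116, 0.0264, 0.0625]
orientation: [0.0, -0.207, 0.978, -0.0]
force: [0.4, -0.4, -1.7]
gripper_width: 0.0254
gripper_force: 35.0
```

```bash
python3 -m jog '[0,0,0.02,0,0,0,0.1, 0,0,0,0,0,0,0.1]'
```

```text
clock: 22.4
eef_pos: [0.5118, 0.0265, 0.0617]
orientation: [0.0, -0.207, 0.978, -0.0]
force: [0.1, -0.6, -1.6]
gripper_width: 0.0249
gripper_force: 35.0
```

```bash
python3 -m jog '[0,0,0.01,0,0,0,0.1, 0,0,0,0,0,0,0.1]'
```

```text
clock: 22.6
eef_pos: [0.5118, 0.0265, 0.0613]
orientation: [0.0, -0.207, 0.978, -0.0]
force: [-0.0, 0.4, 1.1]
gripper_width: 0.0249
gripper_force: 35.0
```

```bash
python3 -m jog '[0,0,0.02,0,0,0,0.1, 0,0,0,0,0,0,0.1]'
```

```text
clock: 22.8
eef_pos: [0.5119, 0.0265, 0.0609]
orientation: [0.0, -0.208, 0.978, -0.0]
force: [-1.4, 0.5, 5.5]
gripper_width: 0.0255
gripper_force: 35.0
```

```bash
python3 -m jog '[0,0,0.02,0,0,0,0.1, 0,0,0,0,0,0,0.1]'
```

```text
clock: 23.0
eef_pos: [0.5119, 0.0265, 0.0609]
orientation: [0.0, -0.208, 0.978, -0.0]
force: [-2.9, 0.1, 11.8]
gripper_width: 0.0252
gripper_force: 35.0
```

```bash
python3 -m jog '[0,0,-0.03,0,0,0,0.1, 0,0,0,0,0,0,0.6, 0,0,0,0,0,0,0.6, 0,0,0,0,0,0,0.6, 0,0,0,0,0,0,0.6, 0,0,0,0,0,0,0.6]'; python3 -m jog '[0,0,-0.2,0,0,0,0.6, 0,0,-0.5,0,0,0,0.6, 0,0,-0.8,0,0,0,0.6, 0,0,-0.8,0,0,0,0.6, 0.6,0,-0.5,0,0,0,0.6, 0.8,0,0,0,0,0,0.6, 0.4,0,0,0,0,0,0.6, 0,0,0,0,0,0,0.6, 0,0,0,0,0,0,0.6]'; python3 - <<'E'
from h import *
P=r.camera_params("wrist");w=r.read_camera("wrist");s=r.read_camera("scene");t=r.read_camera("top")
cv2.imwrite("pics/end.png",np.hstack([cv2.resize(s[150:250,190:320,::-1],(390,300),interpolation=2),cv2.resize(w[:,:,::-1],(400,300))]))
print([k["centre"] for k in r.look_for("top","cartridge")])
for z in(.056,.1):print(proj("wrist",np.array([.5118,.0264,z]),P)*.781)
c=s.astype(int)[165:215,250:295];m=((c[...,1]>c[...,0]+40)&(c[...,1]>c[...,2]+30));print(np.argwhere(m).mean(0)[::-1]+[250,165],proj("scene",np.array([.5118,.0264,.078])))
E
```

```text
clock: 23.6
eef_pos: [0.5115, 0.0264, 0.0603]
orientation: [-0.0, -0.207, 0.978, -0.0]
force: [0.7, 0.1, 0.5]
gripper_width: 0.0504
gripper_force: 0.0
clock: 24.5
eef_pos: [0.4297, -0.0101, 0.2016]
orientation: [0.001, -0.207, 0.978, -0.0]
force: [-0.4, -1.4, -0.2]
gripper_width: 0.0526
gripper_force: 0.0
[[105.2, 134.5], [114.5, 277.9]]
[199.34156247 211.99575701]
[199.29492843 230.46213735]
[272.1875     192.14583333] [272.61071148 192.56436449]
```

View pics/end.png

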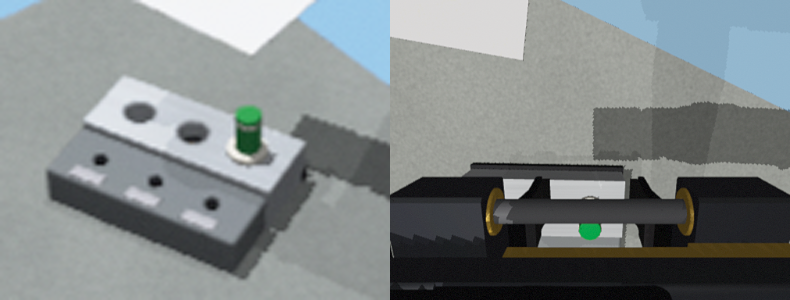

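The end picture shows the cartridge upright in bay a, its white collar flat on the deck at crop pixel (248,150). The gripper is clear and wells b and c stay open.

```bash
python3 -c "
from bench import r
print(r.finish_job())"
```

```text
the job is handed in; nothing more can be done
None
```

I felt all three bays, found b and c occupied (firm stops at about 14 and 21 mm) and a empty, then pressed the new cartridge fully home in bay a, collar on the deck, let go of it and handed the job in at about 25 s of robot time.

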